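# Snap the calligraphy case lid shut all round

### The job

The class is over and the black calligraphy case stands with its white lid on, but the lid's rim is still sprung up along all four sides. With the fingertips, press each of the four rim sections down near its outer edge until every one has clicked shut, then move clear. Only press: do not lift or tip the case or shove it about, and leave the ink stick lying on the lid and everything else on the table where it is.

Things in the scene. Friction and masses are not known exactly. Their poses are not given: they have to be found in the camera images.
- case: Black plastic calligraphy case, 180 (its x) x 130 (y) x 60 mm (z), 0.9 kg, loose on the table. Origin: centre of its underside. White lid: fixed middle panel 120 x 70 mm and 30 x 30 mm corners, tops 60 mm above the origin; between the corners, on each side, a 30 mm wide rim section hinged at its inner edge, its outer edge sprung up about 9 mm at the start.
- rim_front (a joint): Pressed angle (rad) of the rim section on the case's -x (short) side: 68 x 30 x 5 mm, white like the lid. 0 sprung up, 0.29 to 0.31 (hard stop) shut, flush with the lid. A snap: pressing the outer edge takes 8 to 14 N; let go before about 0.17 it springs up again, beyond that it clicks fully shut by itself and stays.
- rim_front_press (a point): Spot to press on that section: top face, middle of its length, 24 mm out from the hinge, 8 mm in from the outer edge; moves with it. When shut it lies 60 mm above the case's origin and 84 mm from the middle of the case towards its -x. Nearer the hinge takes much more force.
- rim_back (a joint): Pressed angle (rad) of the rim section on the case's +x (short) side: 68 x 30 x 5 mm, white like the lid. 0 sprung up, 0.29 to 0.31 (hard stop) shut, flush with the lid. A snap: pressing the outer edge takes 8 to 14 N; let go before about 0.17 it springs up again, beyond that it clicks fully shut by itself and stays.
- rim_back_press (a point): Spot to press on that section: top face, middle of its length, 24 mm out from the hinge, 8 mm in from the outer edge; moves with it. When shut it lies 60 mm above the case's origin and 84 mm from the middle of the case towards its +x. Nearer the hinge takes much more force.
- rim_left (a joint): Pressed angle (rad) of the rim section on the case's +y (long) side: 118 x 30 x 5 mm, white like the lid. 0 sprung up, 0.29 to 0.31 (hard stop) shut, flush with the lid. A snap: pressing the outer edge takes 8 to 14 N; let go before about 0.17 it springs up again, beyond that it clicks fully shut by itself and stays.
- rim_left_press (a point): Spot to press on that section: top face, middle of its length, 24 mm out from the hinge, 8 mm in from the outer edge; moves with it. When shut it lies 60 mm above the case's origin and 59 mm from the middle of the case towards its +y. Nearer the hinge takes much more force.
- rim_right (a joint): Pressed angle (rad) of the rim section on the case's -y (long) side: 118 x 30 x 5 mm, white like the lid. 0 sprung up, 0.29 to 0.31 (hard stop) shut, flush with the lid. A snap: pressing the outer edge takes 8 to 14 N; let go before about 0.17 it springs up again, beyond that it clicks fully shut by itself and stays.
- rim_right_press (a point): Spot to press on that section: top face, middle of its length, 24 mm out from the hinge, 8 mm in from the outer edge; moves with it. When shut it lies 60 mm above the case's origin and 59 mm from the middle of the case towards its -y. Nearer the hinge takes much more force.
- ink_stick: Dark ink stick, 66 x 16 x 10 mm, 25 g, lying loose near the middle of the lid panel, roughly along the case's x. Origin: centre of its underside. Must stay there.
- ink_bottle: Bystander: black ink bottle, 48 mm across, 105 mm high, standing. Origin: centre of its underside.
- water_cup: Bystander: white ceramic cup, 60 mm across, 55 mm high. Origin: centre of its underside.
- inkstone: Bystander: dark inkstone, 125 x 75 x 22 mm. Origin: centre of its underside.
- brush_rest: Bystander: white ceramic brush rest with four humps, 26 x 86 x 30 mm. Origin: centre of its underside.
- paperweight: Bystander: steel bar paperweight, 160 x 18 x 14 mm, with a small stud on top. Origin: centre of its underside.
- seal_box: Bystander: small wooden seal box, 50 x 50 x 35 mm. Origin: centre of its underside.

How it is judged (in metres and radians):
At the end, for the whole second after the job is handed in: All four rim sections shut (each joint over 0.26 rad); the case upright (within 0.05 rad), on the table, at rest and within 30 mm of where it started; the ink stick at rest on the lid, within 40 mm of its start; every bystander within 20 mm of its start (value of joint each of rim_front, rim_back, rim_left, rim_right above 0.26 rad and angle between case's own z axis and vertical below 0.05 rad and height (world z) of case below 0.008 m and distance of case from where it was at the start of the episode below 0.03 m and linear speed of each of case, ink_stick below 0.01 m/s and z of ink_stick in the frame of case above 0.055 m and distance of ink_stick from where it was at the start of the episode below 0.04 m and distance of each of ink_bottle, water_cup, inkstone, brush_rest, paperweight, seal_box from where it was at the start of the episode below 0.02 m); the robot touches nothing.
It fails at once if the case is lifted more than 10 mm or tipped more than 0.15 rad (height (world z) of case above 0.01 m or angle between case's own z axis and vertical above 0.15 rad).
It fails at once if the case is shoved more than 30 mm (distance of case from where it was at the start of the episode above 0.03 m).
It fails at once if the ink stick is lifted or shifted on the lid, or leaves it (more than 40 mm of travel, or 15 mm of height) (distance of ink_stick from where it was at the start of the episode above 0.04 m or z of ink_stick in the frame of case above 0.075 m or z of ink_stick in the frame of case below 0.05 m).
It fails at once if a bystander is moved more than 20 mm (distance of any of ink_bottle, water_cup, inkstone, brush_rest, paperweight, seal_box from where it was at the start of the episode above 0.02 m).
It also fails if it takes over 48 s, if anything falls off the work surface, if the arm or the gripper's body presses on something with over 40 N, if the wrist force passes 120 N, or if a joint passes its speed limit or range.

### The arm

A 6-joint arm with a two-finger parallel gripper is mounted at the origin on the work surface. World frame = base frame: x ahead of the robot, y to its left, z up, the work surface at z = 0. Lengths are in m, angles in degrees, forces in N, time in s.
With the tool pointing down it reaches from about 0.3 to 0.875 m from the base axis. Payload 6.4 kg.
Tool frame: the origin (TCP) lies at the very end of the fingers, on their centre line; the grasp point (between the pads) lies 19 mm behind it; z points along the fingers, y is the direction in which the jaws open and shut (so a half turn about z gives the same grasp; the last joint's range is limited). The gripper opens to 88 mm and grips with 3 to 60 N. Pads are 18 mm wide; open, the fingers measure 123 mm over their backs; the gripper's body (75 mm by 187 mm) begins 45 mm behind the grasp point.
Start: joints at [51.778, 10.359, 92.074, -0, 77.567, -11.82], TCP at [0.256, 0.515, 0.239] pointing down, gripper open.
Joint ranges: [-171.53, 171.53], [-51.25, 118.39], [17.06, 147.69], [-65.23, 245.23], [0, 150.52], [-178.68, 178.68]. Speed limits (degrees/s): [147.25, 147.25, 172.46, 180, 180, 180].

### API

Orientations are given as a 3x3 rotation matrix whose columns are the frame's x, y, z axes.
In Python, from plant import status, viewer, close_job gives the robot as it stands.
- The arm moves only by the tool step_arm, never from a script. Its argument "deltas" is one flat list of numbers, 7 for each row, row after row: the turn, a rotation vector about the world's x, y, z as a fraction of full scale, then the shift along the world's x, y, z as a fraction of full scale, then the gripper's target within -1 to 1 (fully open at 1, half-way at 0, shut at -1). A call has 1 to 20 rows; each row shifts and turns the commanded pose from where the row before left it; what a row does not reach is not made up. Full scale, the value 1, is 0.5 m for a shift and 90 degrees for a turn. A row lasts 1/10 s, in which the tool goes at most 50 mm and 8.59 degrees, less where a joint would pass 70% of its speed; a pose out of reach is approached as far as the arm can. A call with a number of a shift or a turn outside -1 to 1 is refused whole. A call with a gripper value outside its range is refused whole. The fingers move at their own pace and stop on an object; "force" is the grip in N (left out, the last holds). Time passes only in rows, so rows that do not move let the fingers close. It gives the time, the measured TCP pose, the force and the opening at its end, in the units of the state.
- status.observe(): the state, without advancing time (a new reading comes with each control period).
- viewer.read_camera(name): name is "scene" or "top" or "wrist"; returns the picture (384x512x3 uint8, blue, green, red); there is no depth.
- viewer.camera_info(name): a dict with "camera_matrix" (3x3 intrinsics, pixels), "cam_to_world" (4x4, takes a point from camera to world coordinates). Camera axes: x right, y down, z forward; pixel columns grow to the right and rows downward; lengths in m; the calibration is good to about 2 mm. A picture is of the moment at which its call begins: read the wrist's pose just before it. camera_info takes no time and is no camera call; for the wrist camera it gives the pose at the moment of the call.
- close_job(): hands the job in, once; it reports no verdict.
The state is a dict: "time_s": time; "joints": joint angles; "qvel": joint speeds; "tau": joint torques, N m; "tool_pos": TCP position; "eef_rot": TCP orientation; "wrist_force": force on the tool from outside, world axes, zero at the start; "torque": the same for the moment, N m; "width": finger opening in m.
Only numpy, scipy, OpenCV 4.12 (cv2) and the standard library are available. Lean on these libraries where they do the work, as an engineer would, in place of code of your own. Each camera call takes 0.05 s, during which the arm holds its last target.

## Working session

There is one attempt and no reset: what is moved stays moved. The work goes in short steps, Python scripts to look and compute and a tool call to move; the robot and the scene stay as the last step left them, time stands still between calls to the robot, and variables do not carry over. Pictures are saved under pics/ and viewed, and the job is handed in when it is done.

Besides the shell and the picture viewer there is one more tool, called after ">>>" by a JSON object that holds its "op" and its "data", one argument or row to a line. step_arm: Moves the arm, as the interface text tells. Shift numbers are shares of 0.5 m and turn numbers shares of 90 degrees, none past 1 either way. Its arguments: {"type":"object","properties":{"deltas":{"type":"array","items":{"type":"number"}},"force":{"type":"number"}},"required":["deltas"]}

```bash
mkdir -p pics; ls; python3 - <<'E'
from plant import status, viewer
import cv2,numpy as np
s=status.observe()
print({k:np.round(v,3).tolist() for k,v in s.items()})
for n in("scene","top"):
    cv2.imwrite(f"pics/{n}0.png",viewer.read_camera(n)); i=viewer.camera_info(n); print(n,np.round(i["camera_matrix"],1).tolist(),np.round(i["cam_to_world"],3).tolist())
E
```

```text
pics
{'time_s': 0.0, 'joints': [51.775, 10.401, 92.133, 0.0, 77.568, -11.819], 'qvel': [-0.01, -0.111, 0.024, -0.044, -0.031, 0.014], 'tau': [0.001, -43.387, -34.185, 0.07, 0.039, -0.0], 'tool_pos': [0.255, 0.515, 0.238], 'eef_rot': [[-0.896, 0.445, -0.001], [0.445, 0.896, -0.001], [0.0, -0.002, -1.0]], 'wrist_force': [-0.01, 0.536, -0.101], 'torque': [0.001, -0.035, -0.001], 'width': 0.088}
scene [[436.9, 0.0, 259.5], [0.0, 436.9, 194.4], [0.0, 0.0, 1.0]] [[0.02, 0.794, -0.608, 1.196], [1.0, -0.005, 0.025, 0.024], [0.017, -0.608, -0.793, 0.835], [0.0, 0.0, 0.0, 1.0]]
top [[454.1, 0.0, 256.0], [0.0, 454.1, 195.2], [0.0, 0.0, 1.0]] [[-0.005, -0.984, 0.177, 0.444], [-1.0, 0.011, 0.029, 0.033], [-0.03, -0.177, -0.984, 0.886], [0.0, 0.0, 0.0, 1.0]]
```

View pics/scene0.png

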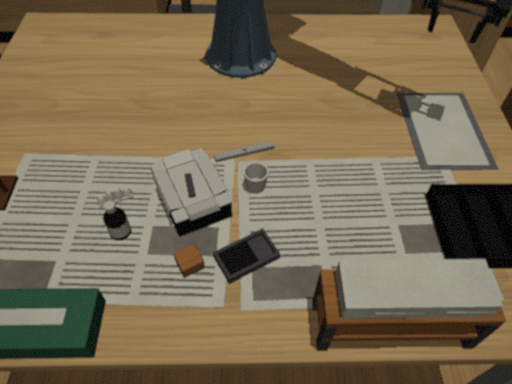

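View pics/top0.png

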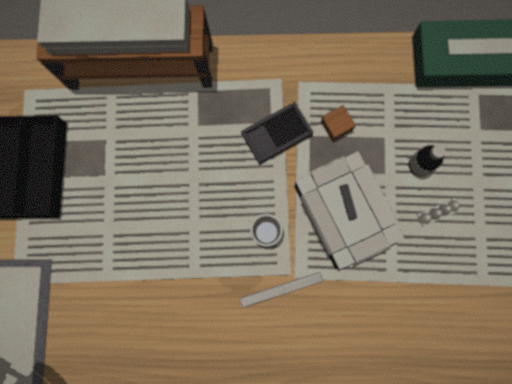

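```bash
python3 - <<'E'
import cv2,numpy as np
a=cv2.imread("pics/top0.png")[135:285,270:470]; cv2.imwrite("pics/topz.png",cv2.resize(a,None,fx=4,fy=4,interpolation=cv2.INTER_CUBIC))
a=cv2.imread("pics/scene0.png")[130:250,130:290]; cv2.imwrite("pics/scz.png",cv2.resize(a,None,fx=5,fy=5,interpolation=cv2.INTER_CUBIC))
E
```

```text
(no output)
```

View pics/topz.png

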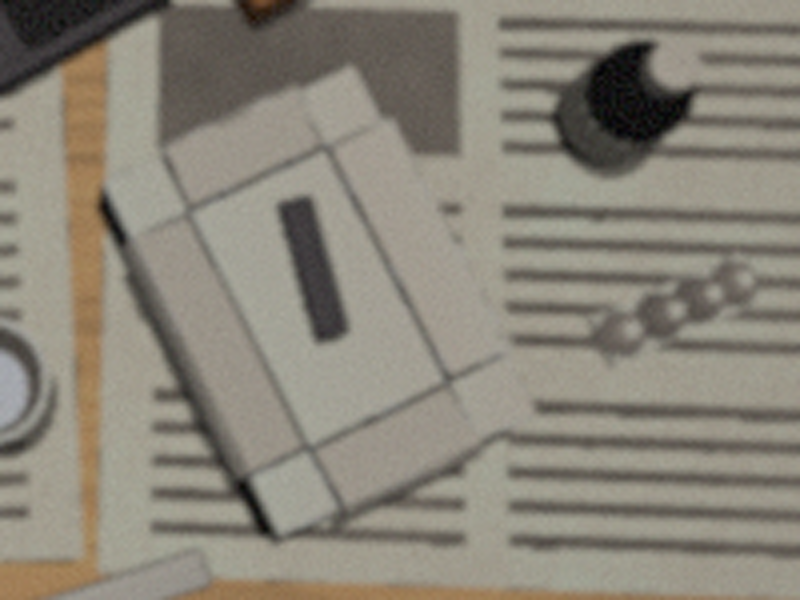

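View pics/scz.png

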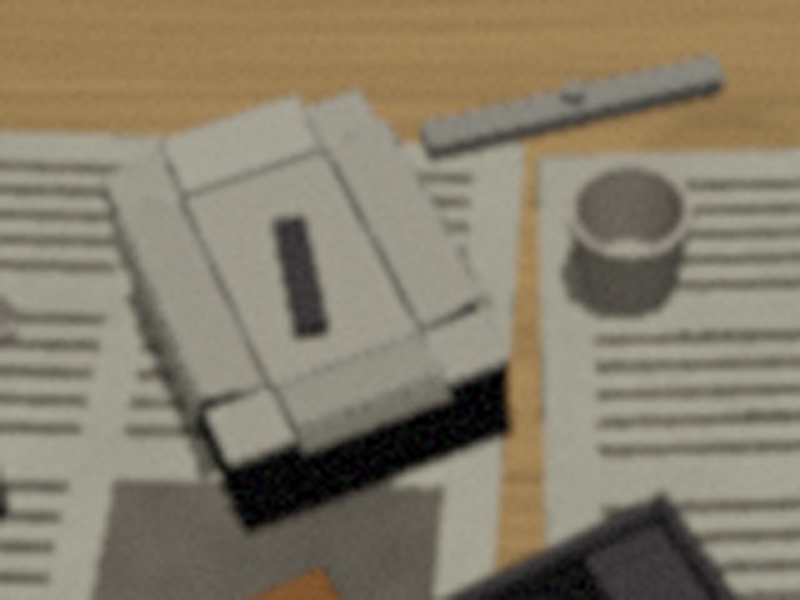

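In the top view, the lid panel corners sit at zoomed pixels (188,213), (328,150), (450,380) and (312,447). All four rims are raised, and the ink stick is near the middle of the lid. Next I'll cast these points onto z=0.06.

```bash
cat > h.py <<'E'
from plant import status, viewer
import cv2,numpy as np
def ray(n,uv,z):
    i=viewer.camera_info(n);K=np.array(i["camera_matrix"]);T=np.array(i["cam_to_world"])
    uv=np.atleast_2d(np.array(uv,float));d=np.c_[uv,np.ones(len(uv))]@np.linalg.inv(K).T@T[:3,:3].T
    o=T[:3,3];return o+d*((z-o[2])/d[:,2])[:,None]
E
python3 - <<'E'
from h import *
t=(np.array([(188,213),(328,150),(450,380),(312,447)])+.5)/4-.5+[270,135]
s=(np.array([(275,383),(425,325),(325,150),(185,197)])+.5)/5-.5+[130,130]
for n,p in(("top",t),("scene",s)):
    P=ray(n,p,.06)[:,:2]; c=P.mean(0); print(n,P.round(4).tolist(),"c",c.round(4),[np.linalg.norm(P[i]-P[(i+1)%4]).round(4) for i in range(4)])
    a=(P[0]+P[1]-P[2]-P[3]); b=P[0]+P[3]-P[1]-P[2] 
    print(np.degrees(np.arctan2(a[1],a[0])),np.degrees(np.arctan2(b[1],b[0])))
o=lambda l,z:print(ray("top",(np.array(l)+.5)/4-.5+[270,135],z).round(3).tolist())
o([(595,330),(755,275)],.025);o([(640,90)],.105);o([(50,597),(200,555)],.014);o([(0,380)],.055)
E
```

```text
top [[0.6053, -0.0548], [0.6343, -0.1203], [0.5271, -0.1706], [0.4974, -0.1073]] c [ 0.566  -0.1133] [np.float64(0.0716), np.float64(0.1184), np.float64(0.0699), np.float64(0.12)]
25.53463652945916 114.50961969423273
scene [[0.6337, -0.1157], [0.6023, -0.0517], [0.4972, -0.1036], [0.5263, -0.1665]] c [ 0.5649 -0.1094] [np.float64(0.0713), np.float64(0.1171), np.float64(0.0694), np.float64(0.1188)]
25.804077485733604 -64.50068186547902
[[0.554, -0.248, 0.025], [0.579, -0.325, 0.025]]
[[0.649, -0.249, 0.105]]
[[0.431, 0.01, 0.014], [0.45, -0.061, 0.014]]
[[0.529, 0.033, 0.055]]
```

>>> {"op": "step_arm", "data": {
  "deltas": [0, 0, -0.0213, 0.0287, -0.0576, -0.004, -1, 0, 0, -0.0213, 0.0287, -0.0576, -0.004, -1, 0, 0, -0.0213, 0.0287, -0.0576, -0.004, -1, 0, 0, -0.0213, 0.0287, -0.0576, -0.004, -1, 0, 0, -0.0213, 0.0287, -0.0576, -0.004, -1, 0, 0, -0.0213, 0.0287, -0.0576, -0.004, -1, 0, 0, -0.0213, 0.0287, -0.0576, -0.004, -1, 0, 0, -0.0213, 0.0287, -0.0576, -0.004, -1, 0, 0, -0.0213, 0.0287, -0.0576, -0.004, -1, 0, 0, -0.0213, 0.0287, -0.0576, -0.004, -1, 0, 0, -0.0213, 0.0287, -0.0576, -0.004, -1, 0, 0, -0.0213, 0.0287, -0.0576, -0.004, -1, 0, 0, -0.0213, 0.0287, -0.0576, -0.004, -1, 0, 0, -0.0213, 0.0287, -0.0576, -0.004, -1, 0, 0, -0.0213, 0.0287, -0.0576, -0.004, -1, 0, 0, -0.0213, 0.0287, -0.0576, -0.004, -1, 0, 0, -0.0213, 0.0287, -0.0576, -0.004, -1, 0, 0, -0.0213, 0.0287, -0.0576, -0.004, -1, 0, 0, -0.0213, 0.0287, -0.0576, -0.004, -1, 0, 0, -0.0213, 0.0287, -0.0576, -0.004, -1]
}}

```text
time_s: 2.1
tool_pos: [0.5428, -0.0621, 0.1982]
eef_rot: [[-0.425, 0.905, -0.001], [0.905, 0.425, 0.0], [0.001, -0.001, -1.0]]
wrist_force: [0.9, 0.6, 0.3]
width: 0.0003
```

>>> {"op": "step_arm", "data": {
  "deltas": [0, 0, 0, 0, 0, 0, -1, 0, 0, 0, 0, 0, 0, -1]
}}

```text
time_s: 2.3
tool_pos: [0.5422, -0.0612, 0.1981]
eef_rot: [[-0.426, 0.905, -0.001], [0.905, 0.426, 0.001], [0.001, -0.001, -1.0]]
wrist_force: [-0.8, 0.5, -0.4]
width: 0.0006
```

```bash
python3 - <<'E'
from h import *
i=viewer.camera_info("wrist");print(i["camera_matrix"],np.round(i["cam_to_world"],4).tolist())
s=status.observe()
print({k:np.round(s[k],4).tolist() for k in("tool_pos","eef_rot","joints","width","wrist_force")})
a=viewer.read_camera("wrist");cv2.imwrite("pics/w1.png",a)
c=np.array([.5655,-.1113]);th=np.radians(25.4)
E
```

```text
[[330.38554427   0.         256.45101061]
 [  0.         330.38554427 191.33660059]
 [  0.           0.           1.        ]] [[0.9046, 0.4045, 0.1345, 0.5082], [0.4262, -0.8579, -0.287, 0.0134], [-0.0007, 0.3169, -0.9485, 0.3437], [0.0, 0.0, 0.0, 1.0]]
{'tool_pos': [0.5422, -0.0612, 0.1981], 'eef_rot': [[-0.4258, 0.9048, -0.0015], [0.9048, 0.4258, 0.0008], [0.0013, -0.001, -1.0]], 'joints': [-18.9111, 8.9967, 98.5538, 0.0157, 72.544, -44.1156], 'width': 0.0006, 'wrist_force': [-0.834, 0.4902, -0.4161]}
```

View pics/w1.png

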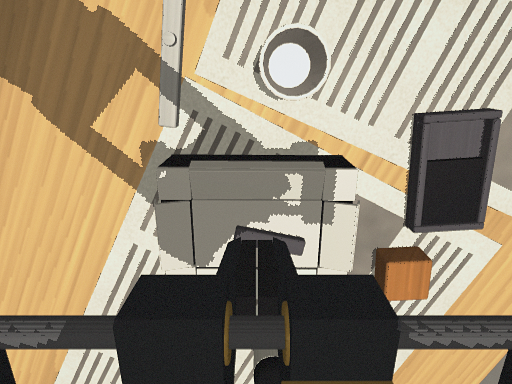

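The wrist view shows the lid squarely aligned. The panel's +y corners are near (192,201) and (322,201), and the outer corners near (159,167) and (356,167).

```bash
python3 - <<'E'
from h import *
P=ray("wrist",[(192,201),(322,201),(159,168),(356,168)],.06)[:,:2];print(P.round(4).tolist())
for th in(25.4,):
  t=np.radians(th);ux=np.array([np.cos(t),np.sin(t)]);uy=np.array([-ux[1],ux[0]])
  for p,l in zip(P,[(-60,35),(60,35),(-90,65),(90,65)]): print((p-ux*l[0]/1e3-uy*l[1]/1e3).round(4))
for d in(P[1]-P[0],P[3]-P[2]): print(np.degrees(np.arctan2(d[1],d[0])),np.linalg.norm(d))
E
```

```text
[[0.499, -0.1054], [0.6065, -0.0545], [0.461, -0.0889], [0.6186, -0.0144]]
[ 0.5682 -0.1112]
[ 0.5673 -0.1119]
[ 0.5702 -0.109 ]
[ 0.5652 -0.1117]
25.30446290221218 0.1189143440603275
25.300940653108448 0.17432348860213162
```

>>> {"op": "step_arm", "data": {
  "deltas": [0, 0, 0, 0, 0, -0.05, -1, 0, 0, 0, 0, 0, -0.05, -1, 0, 0, 0, 0, 0, -0.05, -1, 0, 0, 0, 0, 0, -0.05, -1, 0, 0, 0, 0, 0, -0.046, -1, 0, 0, 0, 0, 0, 0, -1]
}}

```text
time_s: 2.95
tool_pos: [0.5396, -0.0588, 0.0727]
eef_rot: [[-0.428, 0.904, -0.006], [0.904, 0.428, 0.002], [0.005, -0.005, -1.0]]
wrist_force: [-0.6, 0.4, -0.1]
width: 0.0004
```

>>> {"op": "step_arm", "data": {
  "deltas": [0, 0, 0, 0, 0, -0.006, -1, 0, 0, 0, 0, 0, -0.004, -1, 0, 0, 0, 0, 0, -0.004, -1]
}}

```text
time_s: 3.25
tool_pos: [0.5436, -0.061, 0.07]
eef_rot: [[-0.427, 0.904, 0.002], [0.904, 0.427, -0.001], [-0.002, 0.002, -1.0]]
wrist_force: [-0.7, 0.2, -1.0]
width: 0.0005
```

>>> {"op": "step_arm", "data": {
  "deltas": [0, 0, 0, 0, 0, -0.004, -1, 0, 0, 0, 0, 0, -0.004, -1]
}}

```text
time_s: 3.45
tool_pos: [0.5434, -0.0605, 0.0664]
eef_rot: [[-0.427, 0.904, 0.001], [0.904, 0.427, 0.001], [0.0, 0.002, -1.0]]
wrist_force: [-3.0, 4.8, 11.3]
width: 0.0002
```

>>> {"op": "step_arm", "data": {
  "deltas": [0, 0, 0, 0, 0, -0.004, -1, 0, 0, 0, 0, 0, -0.004, -1]
}}

```text
time_s: 3.65
tool_pos: [0.5433, -0.061, 0.0615]
eef_rot: [[-0.427, 0.904, 0.002], [0.904, 0.427, -0.0], [-0.001, 0.001, -1.0]]
wrist_force: [0.3, -0.5, 0.1]
width: 0.0007
```

>>> {"op": "step_arm", "data": {
  "deltas": [0, 0, 0, 0, 0, 0, -1]
}}

```text
time_s: 3.75
tool_pos: [0.5427, -0.0611, 0.0607]
eef_rot: [[-0.427, 0.904, 0.0], [0.904, 0.427, -0.0], [-0.0, 0.0, -1.0]]
wrist_force: [0.1, -0.7, -0.3]
width: 0.0003
```

>>> {"op": "step_arm", "data": {
  "deltas": [0, 0, 0, 0, 0, 0.05, -1, 0, 0, 0, 0, 0, 0.05, -1, 0, 0, 0, 0.016, -0.0337, 0, -1, 0, 0, 0, 0.016, -0.0337, 0, -1, 0, 0, 0, 0.016, -0.0337, 0, -1, 0, 0, 0, 0.016, -0.0337, 0, -1, 0, 0, 0, 0.016, -0.0337, 0, -1, 0, 0, 0, 0.016, -0.0337, 0, -1, 0, 0, 0, 0, 0, 0, -1, 0, 0, 0, 0, 0, -0.03, -1, 0, 0, 0, 0, 0, -0.03, -1, 0, 0, 0, 0, 0, -0.01, -1, 0, 0, 0, 0, 0, 0, -1, 0, 0, 0, 0, 0, 0, -1]
}}

```text
time_s: 5.15
tool_pos: [0.5905, -0.1615, 0.0755]
eef_rot: [[-0.427, 0.904, -0.0], [0.904, 0.427, 0.0], [0.0, -0.0, -1.0]]
wrist_force: [0.6, 0.6, 0.8]
width: 0.0004
```

```bash
python3 - <<'E'
from h import *
for n in("scene","top"):
    a=viewer.read_camera(n);cv2.imwrite(f"pics/{n}2.png",cv2.resize(a[120:290,120:290] if n=="scene" else a[120:300,230:470],None,fx=3,fy=3,interpolation=cv2.INTER_CUBIC))
E
```

```text
(no output)
```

View pics/scene2.png

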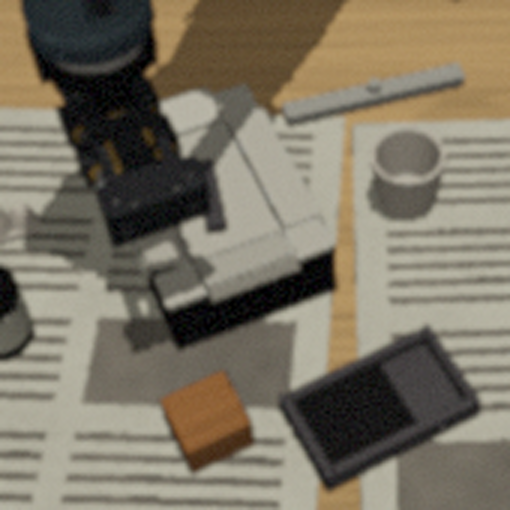

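View pics/top2.png

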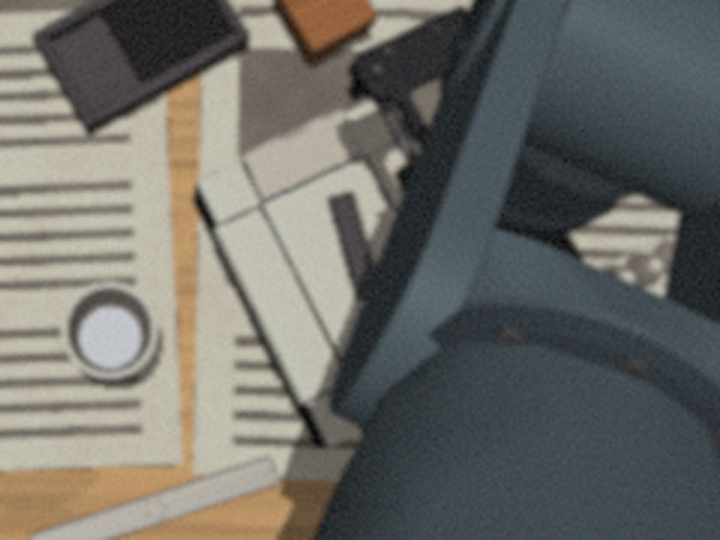

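The left rim is flush and the case hasn't moved. The right rim is next.

>>> {"op": "step_arm", "data": {
  "deltas": [0, 0, 0, 0, 0, -0.006, -1, 0, 0, 0, 0, 0, -0.004, -1, 0, 0, 0, 0, 0, -0.004, -1, 0, 0, 0, 0, 0, -0.004, -1]
}}

```text
time_s: 5.65
tool_pos: [0.5912, -0.1626, 0.0677]
eef_rot: [[-0.427, 0.904, 0.001], [0.904, 0.427, -0.001], [-0.002, 0.001, -1.0]]
wrist_force: [-2.8, -0.5, 8.6]
width: 0.0004
```

>>> {"op": "step_arm", "data": {
  "deltas": [0, 0, 0, 0, 0, -0.004, -1, 0, 0, 0, 0, 0, -0.004, -1]
}}

```text
time_s: 5.85
tool_pos: [0.5916, -0.1631, 0.0639]
eef_rot: [[-0.427, 0.904, 0.002], [0.904, 0.427, -0.002], [-0.003, 0.001, -1.0]]
wrist_force: [0.8, -1.0, 0.4]
width: 0.0003
```

>>> {"op": "step_arm", "data": {
  "deltas": [0, 0, 0, 0, 0, -0.002, -1, 0, 0, 0, 0, 0, 0, -1]
}}

```text
time_s: 6.05
tool_pos: [0.5903, -0.1618, 0.0612]
eef_rot: [[-0.427, 0.904, -0.001], [0.904, 0.427, 0.001], [0.001, -0.0, -1.0]]
wrist_force: [-0.4, -0.1, 0.1]
width: 0.0005
```

>>> {"op": "step_arm", "data": {
  "deltas": [0, 0, 0, 0, 0, 0.05, -1, 0, 0, 0, 0, 0, 0.05, -1, 0, 0, -0.0833, 0.0082, 0.0141, 0, -1, 0, 0, -0.0833, 0.0082, 0.0141, 0, -1, 0, 0, -0.0833, 0.0082, 0.0141, 0, -1, 0, 0, -0.0833, 0.0082, 0.0141, 0, -1, 0, 0, -0.0833, 0.0082, 0.0141, 0, -1, 0, 0, -0.0833, 0.0082, 0.0141, 0, -1, 0, 0, -0.0833, 0.0082, 0.0141, 0, -1, 0, 0, -0.0833, 0.0082, 0.0141, 0, -1, 0, 0, -0.0833, 0.0082, 0.0141, 0, -1, 0, 0, -0.0833, 0.0082, 0.0141, 0, -1, 0, 0, -0.0833, 0.0082, 0.0141, 0, -1, 0, 0, -0.0833, 0.0082, 0.0141, 0, -1, 0, 0, 0, 0, 0, 0, -1, 0, 0, 0, 0, 0, 0, -1]
}}

```text
time_s: 7.65
tool_pos: [0.6396, -0.0773, 0.1113]
eef_rot: [[0.902, 0.431, -0.001], [0.431, -0.902, 0.0], [-0.001, -0.0, -1.0]]
wrist_force: [0.4, 0.6, -0.1]
width: 0.0004
```

```bash
python3 - <<'E'
from h import *
a=viewer.read_camera("wrist");cv2.imwrite("pics/w3.png",a)
a=viewer.read_camera("scene");cv2.imwrite("pics/s3.png",cv2.resize(a[120:290,120:290],None,fx=3,fy=3))
E
```

```text
(no output)
```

View pics/w3.png

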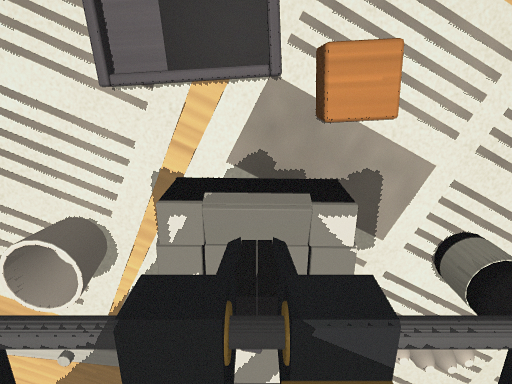

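View pics/s3.png

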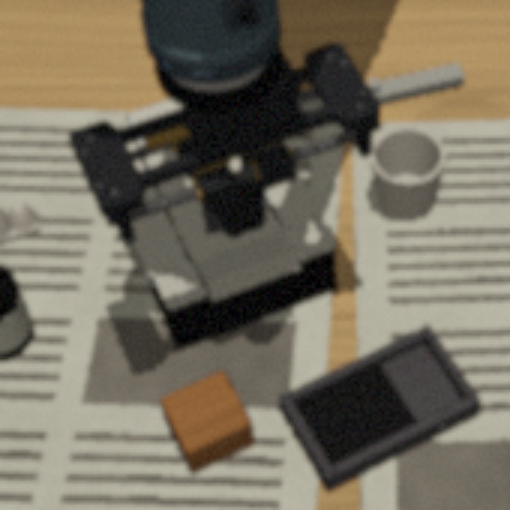

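The right rim is shut, and the fingers are over the +x rim. Pressing it now.

>>> {"op": "step_arm", "data": {
  "deltas": [0, 0, 0, 0, 0, -0.03, -1, 0, 0, 0, 0, 0, -0.03, -1, 0, 0, 0, 0, 0, -0.012, -1, 0, 0, 0, 0, 0, 0, -1, 0, 0, 0, 0, 0, -0.006, -1, 0, 0, 0, 0, 0, -0.004, -1, 0, 0, 0, 0, 0, -0.004, -1]
}}

```text
time_s: 8.45
tool_pos: [0.6404, -0.0775, 0.0693]
eef_rot: [[0.904, 0.427, 0.001], [0.427, -0.904, -0.0], [0.001, 0.001, -1.0]]
wrist_force: [-0.1, 0.6, 6.4]
width: 0.0006
```

>>> {"op": "step_arm", "data": {
  "deltas": [0, 0, 0, 0, 0, -0.004, -1, 0, 0, 0, 0, 0, -0.004, -1]
}}

```text
time_s: 8.65
tool_pos: [0.6412, -0.0773, 0.0666]
eef_rot: [[0.904, 0.427, 0.003], [0.427, -0.904, -0.0], [0.003, 0.001, -1.0]]
wrist_force: [-1.0, 2.8, 8.8]
width: 0.0002
```

>>> {"op": "step_arm", "data": {
  "deltas": [0, 0, 0, 0, 0, -0.004, -1, 0, 0, 0, 0, 0, -0.002, -1, 0, 0, 0, 0, 0, 0, -1]
}}

```text
time_s: 8.95
tool_pos: [0.6397, -0.0775, 0.0616]
eef_rot: [[0.904, 0.427, -0.0], [0.427, -0.904, -0.0], [-0.0, -0.0, -1.0]]
wrist_force: [0.2, -0.3, -0.6]
width: 0.0003
```

>>> {"op": "step_arm", "data": {
  "deltas": [0, 0, 0, 0, 0, 0.05, -1, 0, 0, 0, 0, 0, 0.05, -1, 0, 0, 0, -0.0366, -0.0172, 0, -1, 0, 0, 0, -0.0366, -0.0172, 0, -1, 0, 0, 0, -0.0366, -0.0172, 0, -1, 0, 0, 0, -0.0366, -0.0172, 0, -1, 0, 0, 0, -0.0366, -0.0172, 0, -1, 0, 0, 0, -0.0366, -0.0172, 0, -1, 0, 0, 0, -0.0366, -0.0172, 0, -1, 0, 0, 0, -0.0366, -0.0172, 0, -1, 0, 0, 0, 0, 0, 0, -1, 0, 0, 0, 0, 0, 0, -1]
}}

```text
time_s: 10.15
tool_pos: [0.4937, -0.1464, 0.1119]
eef_rot: [[0.905, 0.426, 0.0], [0.426, -0.905, -0.0], [0.0, 0.0, -1.0]]
wrist_force: [0.1, -0.6, 0.1]
width: 0.0003
```

>>> {"op": "step_arm", "data": {
  "deltas": [0, 0, 0, 0, 0, -0.03, -1, 0, 0, 0, 0, 0, -0.03, -1, 0, 0, 0, 0, 0, -0.012, -1, 0, 0, 0, 0, 0, 0, -1, 0, 0, 0, 0, 0, -0.006, -1, 0, 0, 0, 0, 0, -0.004, -1, 0, 0, 0, 0, 0, -0.004, -1]
}}

```text
time_s: 10.85
tool_pos: [0.4939, -0.1464, 0.0691]
eef_rot: [[0.904, 0.427, 0.001], [0.427, -0.904, -0.001], [0.001, 0.001, -1.0]]
wrist_force: [-1.1, -0.2, 5.0]
width: 0.0004
```

>>> {"op": "step_arm", "data": {
  "deltas": [0, 0, 0, 0, 0, -0.004, -1, 0, 0, 0, 0, 0, -0.004, -1]
}}

```text
time_s: 11.05
tool_pos: [0.4937, -0.1468, 0.0659]
eef_rot: [[0.904, 0.428, 0.0], [0.428, -0.904, -0.001], [-0.0, 0.001, -1.0]]
wrist_force: [-5.2, -0.5, 11.0]
width: 0.0004
```

>>> {"op": "step_arm", "data": {
  "deltas": [0, 0, 0, 0, 0, -0.004, -1, 0, 0, 0, 0, 0, -0.002, -1, 0, 0, 0, 0, 0, 0, -1]
}}

```text
time_s: 11.35
tool_pos: [0.4934, -0.1462, 0.0616]
eef_rot: [[0.904, 0.427, 0.0], [0.427, -0.904, 0.0], [0.0, -0.0, -1.0]]
wrist_force: [0.2, 0.2, 0.2]
width: 0.0003
```

Snapped. Now I'll raise the arm to z≈0.26 and move clear toward +y.

>>> {"op": "step_arm", "data": {
  "deltas": [0, 0, 0, 0, 0, 0.06, -1, 0, 0, 0, 0, 0, 0.08, -1, 0, 0, 0, 0, 0, 0.08, -1, 0, 0, 0, 0, 0, 0.08, -1, 0, 0, 0, 0, 0, 0.08, -1, 0, 0, 0, -0.01, 0.06, 0, -1, 0, 0, 0, -0.01, 0.06, 0, -1, 0, 0, 0, -0.01, 0.06, 0, -1, 0, 0, 0, -0.01, 0.06, 0, -1, 0, 0, 0, -0.01, 0.06, 0, -1, 0, 0, 0, -0.01, 0.06, 0, -1, 0, 0, 0, -0.01, 0.06, 0, -1, 0, 0, 0, -0.01, 0.06, 0, -1, 0, 0, 0, -0.01, 0.06, 0, -1, 0, 0, 0, -0.01, 0.06, 0, -1, 0, 0, 0, -0.01, 0.06, 0, -1, 0, 0, 0, -0.01, 0.06, 0, -1, 0, 0, 0, -0.01, 0.06, 0, -1, 0, 0, 0, 0, 0, 0, -1, 0, 0, 0, 0, 0, 0, -1]
}}

```text
time_s: 13.35
tool_pos: [0.4282, 0.2439, 0.2515]
eef_rot: [[0.903, 0.429, -0.0], [0.429, -0.903, -0.0], [-0.0, 0.0, -1.0]]
wrist_force: [0.0, 0.2, -0.3]
width: 0.0003
```

```bash
python3 - <<'E'
from h import *
a=viewer.read_camera("top");cv2.imwrite("pics/topf.png",a);cv2.imwrite("pics/t4.png",cv2.resize(a[135:285,270:470],None,fx=4,fy=4,interpolation=cv2.INTER_CUBIC))
a=viewer.read_camera("scene");cv2.imwrite("pics/s4.png",cv2.resize(a[130:250,130:290],None,fx=5,fy=5,interpolation=cv2.INTER_CUBIC))
E
```

```text
(no output)
```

View pics/t4.png

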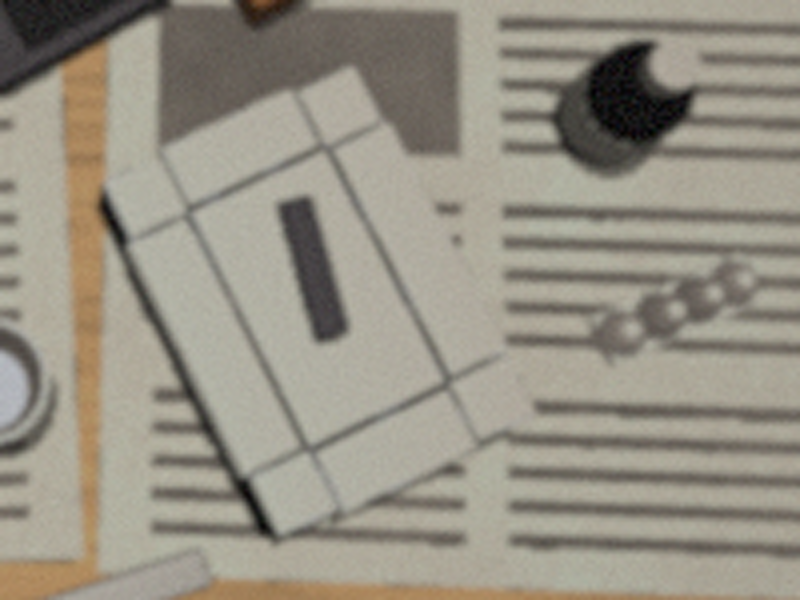

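View pics/s4.png

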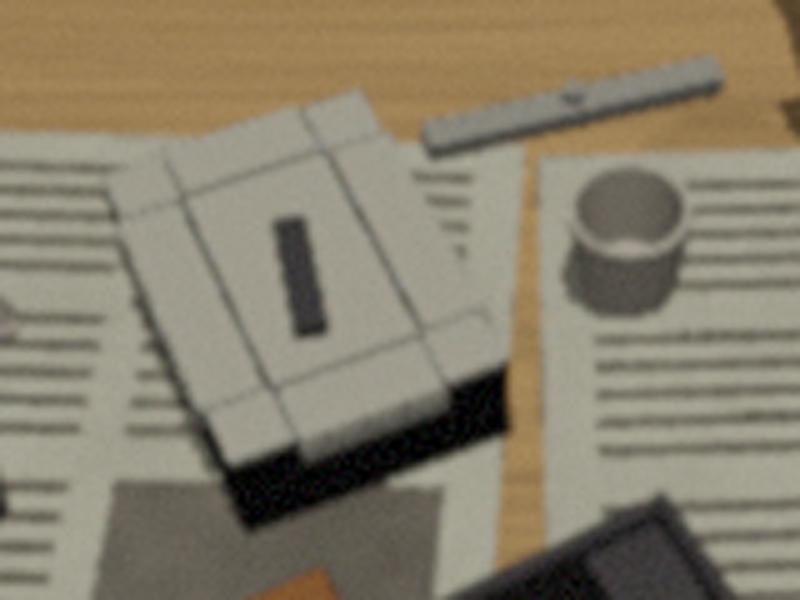

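Both views show all four sections flush with the lid. The case corners, ink stick and bystanders are at the same pixels as before.

```bash
python3 -c "
from plant import close_job
print(close_job())"
```

```text
the job is handed in; nothing more can be done
None
```

I pressed all four rim sections shut with the closed fingertips, in the order left, right, back, front. I then raised the arm clear and handed the job in at about 13.5 s.

- **Clicks:** Each press read about 9 to 11 N of downward force. It then dropped to nearly zero before the fingertips reached the lid height, which fits a click shut.
- **Final pictures:** The top and scene views show all four sections flush with the lid. The case, the ink stick and the bystanders in view sit at the same pixels as at the start.
- **Disagreement:** Estimates of the case centre from the three cameras differed by up to about 5 mm. I aimed at a middle value, 3 mm inward of the nominal press spots, and that was good enough.
- **Not checked:** I didn't measure the rim angles directly, and `close_job()` reports no verdict.

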